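Switch the bench suction over to the wide intake

TASK

Switch the dust suction over to the wide intake: with the fingertips, push the wide box's shutter fully open, and only then push the narrow box's shutter fully shut, so that the fan always has an open intake. Only push the bars, never pinch them between the fingers, and leave everything else on the bench where it stands.

Things in the scene. Friction and masses are not known exactly. Their poses are not given: they have to be found in the camera images.
- wide_box: the wide suction box, fixed to the bench: green painted box 290 mm long (x) by 170 mm wide (y), deck 100 mm high, with one round intake of 100 mm in the deck, 78 mm to +x of its origin. Origin at the centre of its underside on the bench; its x runs along the shutter's slide, away from the robot give or take 0.3 rad of yaw. Two guide rails stand 8 mm above the deck beside the shutter; a round duct leaves its far end. The two boxes stand side by side, either one on the left
- wide_shutter (a joint): how far the wide box's steel shutter plate (118 mm wide, flat on the deck) is open, in m: 0 is shut (intake covered), 0.11 is fully open, against its stop. It opens along the box's -x (towards the robot) and shuts along +x. It starts shut or up to 30 mm open. It slides with a light friction of about 2.5 N plus slight damping, has no spring and stays where it is left
- wide_bar (a point): centre of the push bar that stands across the wide shutter and moves with it: 110 mm long (box y), 24 mm thick (box x) with its rubber facings, from 12 to 48 mm above the deck; this point is 130 mm above the bench, at box x = 34 mm minus the shutter's opening; axes as the box's. The bar is pushed on its near or far face from above the deck
- narrow_box: the narrow suction box, fixed to the bench: green painted box 210 mm long (x) by 140 mm wide (y), deck 100 mm high, with one round intake of 56 mm in the deck, 55 mm to +x of its origin. Origin at the centre of its underside on the bench; its x runs along the shutter's slide, away from the robot give or take 0.3 rad of yaw. Two guide rails stand 8 mm above the deck beside the shutter; a round duct leaves its far end. The two boxes stand side by side, either one on the left
- narrow_shutter (a joint): how far the narrow box's steel shutter plate (74 mm wide, flat on the deck) is open, in m: 0 is shut (intake covered), 0.066 is fully open, against its stop. It opens along the box's -x (towards the robot) and shuts along +x. It starts from 44 mm to fully open. It slides with a light friction of about 2.5 N plus slight damping, has no spring and stays where it is left
- narrow_bar (a point): centre of the push bar that stands across the narrow shutter and moves with it: 110 mm long (box y), 24 mm thick (box x) with its rubber facings, from 12 to 48 mm above the deck; this point is 130 mm above the bench, at box x = 33 mm minus the shutter's opening; axes as the box's. The bar is pushed on its near or far face from above the deck
- oil_bottle: white plastic oil bottle, 48 mm across and 130 mm tall, standing between the two suction boxes; origin at the centre of its underside
- dressing_stick: grey stone dressing stick, 140 x 22 x 22 mm, lying along its x between the boxes; origin at the centre of its underside
- grinding_wheel: loose grinding wheel lying flat, 124 mm across, 22 mm thick, in front of the robot on its right; origin at the centre of its underside
- wrench: steel wrench, about 160 mm long, lying in front of the robot on its left; origin at its underside
- blank_a: turned steel blank, 40 mm across at the foot and 40 mm tall, standing to the left of the boxes; origin at the centre of its underside
- blank_b: turned steel blank, as blank_a, standing to the right of the boxes
- tin: open aluminium tin, 70 mm across and 70 mm tall, behind the oil bottle; origin at the centre of its underside

How it is judged:
On the way, in this order (a step that is already met when the one before it is completed fails the run):
1. the wide shutter is pushed fully open (within 5 mm of its stop) while the narrow one is still open by more than 30 mm (value of joint wide_shutter above 0.105 m and value of joint narrow_shutter above 0.03 m), for 0.2 s.
2. the narrow shutter is pushed fully shut (within 4 mm) (value of joint narrow_shutter below 0.004 m), for 0.2 s.
At the end, for the whole second after the job is handed in: The wide shutter is open to within 5 mm of its stop, the narrow shutter is shut to within 4 mm, and both are at rest (value of joint wide_shutter above 0.105 m and value of joint narrow_shutter below 0.004 m and velocity of joint wide_shutter between -0.005 and 0.005 m/s and velocity of joint narrow_shutter between -0.005 and 0.005 m/s); the robot touches nothing.
It fails at once if the narrow shutter is closed below 30 mm of opening before the wide one is open (value of joint wide_shutter below 0.1 m and value of joint narrow_shutter below 0.03 m).
It fails at once if a push bar is pinched: its near and far faces are pressed by the fingers at once (contact force between each of wide_shutter_c3, wide_shutter_c4 and the fingers above 1.5 N or contact force between each of narrow_shutter_c3, narrow_shutter_c4 and the fingers above 1.5 N).
It fails at once if a bystander is lifted, knocked over or moved by more than 20 mm (distance of any of oil_bottle, dressing_stick, grinding_wheel, wrench, blank_a, blank_b, tin from where it was at the start of the episode above 0.02 m or angle between any of oil_bottle, dressing_stick, grinding_wheel, wrench, blank_a, blank_b, tin's own z axis and vertical above 0.5 rad).
It also fails if it takes over 48 s, if anything falls off the work surface, if the arm or the gripper's body presses on something with over 40 N, if the wrist force passes 120 N, or if a joint passes its speed limit or range.

ROBOT

A 6-joint arm with a two-finger parallel gripper is mounted at the origin on the work surface. World frame = base frame: x ahead of the robot, y to its left, z up, the work surface at z = 0. Lengths are in m, angles in rad, forces in N, time in s.
With the tool pointing down it reaches from about 0.35 to 0.775 m from the base axis. Payload 7.3 kg.
Tool frame: the origin (TCP) lies between the finger pads; the fingertips stand 8 mm ahead of it and the grasp point (between the pads) lies 11 mm behind it; z points along the fingers, x is the direction in which the jaws open and shut, and the axes are right-handed (so a half turn about z gives the same grasp; the last joint's range is limited). The gripper opens to 92 mm and grips with 3 to 60 N. Pads are 19 mm wide; open, the fingers measure 130 mm over their backs; the gripper's body (75 mm by 190 mm) begins 47 mm behind the grasp point.
Start: joints at [-1.485, 0.342, 1.524, -0, 1.275, -0.146], TCP at [0.121, -0.511, 0.235] pointing down, gripper open.
Joint ranges: [-2.53, 2.53], [-0.77, 2.02], [0.04, 2.7], [-1, 4.14], [0.28, 2.66], [-3.11, 3.11]. Speed limits (rad/s): [2.57, 2.57, 3.14, 3.14, 3.14, 3.14].

INTERFACE

Orientations are given as a unit quaternion [x, y, z, w].
In Python, from cell import r, grab_frame gives the robot as it stands. The module is installed in compiled form; this text tells all that it offers.
- The arm moves only by the tool apply_moves, never from a script. Its argument "rows" is a list that holds one entry, the list of rows, each a list of 6 numbers: the shift along the tool's x, y, z in cm, then the turn, a rotation vector about the tool's x, y, z in degrees. A call has 1 to 8 rows; each row shifts and turns the commanded pose from where the row before left it, along the tool's axes as they then stand; what a row does not reach is not made up. A row lasts 1/10 s, in which the tool goes at most 50 mm and 8.59 degrees, less where a joint would pass 70% of its speed; a pose out of reach is approached as far as the arm can. A call is refused whole if a number of a shift passes 5 or a number of a turn 8.59, either way. A call with a gripper value outside its range is refused whole. "grip" is the opening, from 0 (shut) to 1 (fully open), set as the call begins (left out, the last holds). The fingers move at their own pace and stop on an object; "newtons" is the grip in N (left out, the last holds). Time passes only in rows, so rows that do not move let the fingers close. It gives the time, the measured TCP pose, the force and the opening at its end, in the units of the state.
- r.sense(): the state, without advancing time (a new reading comes with each control period).
- grab_frame(name): name is "side" or "top"; returns a dict with "img" (400x640x3 uint8, red, green, blue), "intrinsics" (3x3 intrinsics, pixels), "camera_from_world" (4x4, takes a point from world to camera coordinates). Camera axes: x right, y down, z forward; pixel columns grow to the right and rows downward; lengths in m; the calibration is good to about 2 mm. A picture is of the moment at which its call begins. There is no depth.
- r.close_job(): hands the job in, once; it reports no verdict.
The state is a dict: "t": time; "joint_pos": joint angles; "qd": joint speeds; "effort": joint torques, N m; "ee_pos": TCP position; "tool_rot": TCP orientation; "force": force on the tool from outside, world axes, zero at the start; "torque": the same for the moment, N m; "width": finger opening in m.
Only numpy, scipy, OpenCV 4.12 (cv2) and the standard library are available. Lean on these libraries where they do the work, as an engineer would, in place of code of your own. Each camera call takes 0.05 s, during which the arm holds its last target.

## Working session

There is one attempt and no reset: what is moved stays moved. The work goes in short steps, Python scripts to look and compute and a tool call to move; the robot and the scene stay as the last step left them, time stands still between calls to the robot, and variables do not carry over. Pictures are saved under pics/ and viewed, and the job is handed in when it is done.

Besides the shell and the picture viewer there is one more tool, called after ">>>" by a JSON object that holds its "name" and its "arguments". apply_moves: Moves the arm, as the interface text tells. Its arguments: {"type":"object","properties":{"rows":{"type":"array","items":{"type":"array","items":{"type":"array","items":{"type":"number"}}}},"grip":{"type":"number"},"newtons":{"type":"number"}},"required":["rows"]}

```bash
mkdir -p pics
python3 - <<'E'
from cell import r, grab_frame
import cv2,numpy as np
for n in ("top","side"):
    f=grab_frame(n); cv2.imwrite(f"pics/{n}0.png",f["img"][:,:,::-1]); np.savez(f"{n}0.npz",**f)
    print(n,f["intrinsics"].round(1).tolist(),f["camera_from_world"].round(3).tolist())
s=r.sense();print(s["t"],s["ee_pos"],s["tool_rot"],s["width"])
E
```

```text
top [[379.5, 0.0, 314.3], [0.0, 379.5, 193.9], [0.0, 0.0, 1.0]] [[0.023, -0.999, 0.036, -0.029], [-0.989, -0.028, -0.143, 0.55], [0.144, -0.032, -0.989, 1.029], [0.0, 0.0, 0.0, 1.0]]
side [[371.1, 0.0, 318.2], [0.0, 371.1, 194.8], [0.0, 0.0, 1.0]] [[-0.942, -0.336, -0.005, 0.527], [-0.193, 0.552, -0.811, 0.196], [0.275, -0.763, -0.585, 0.908], [0.0, 0.0, 0.0, 1.0]]
0.1 [ 0.12059717 -0.51060877  0.23412813] [ 7.84141112e-01 -6.20582203e-01 -4.61265091e-04 -4.83328992e-04] 0.09181207373743407
```

View pics/top0.png

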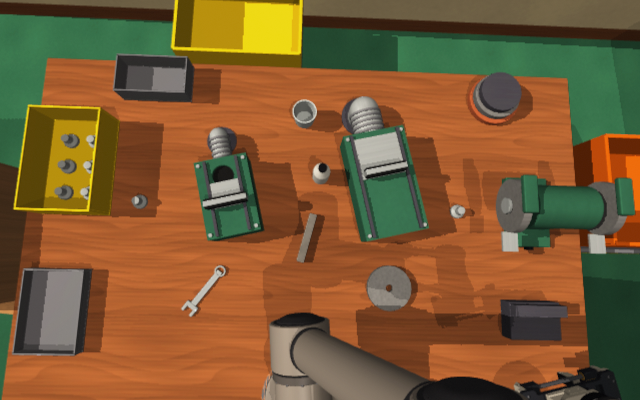

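View pics/side0.png

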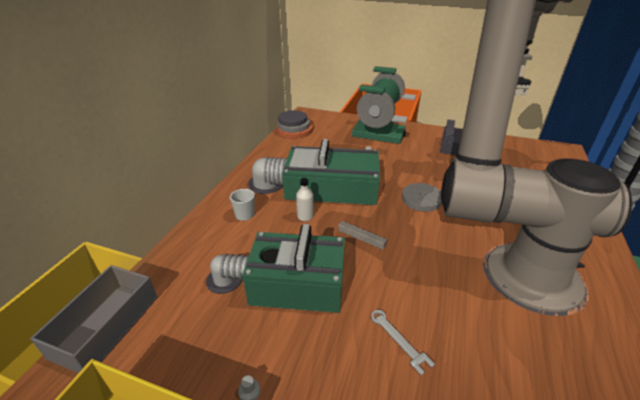

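The top view shows the wide box on the right (about 385,185) with its bar at (386,170). The narrow box is on the left (228,195) with its bar at (225,199). Next I'll zoom in to measure the corners and bars.

```bash
cat > h.py <<'E'
import numpy as np
def ray(f,u,v,z):
    K=f["intrinsics"];T=f["camera_from_world"];R=T[:3,:3];c=-R.T@T[:3,3]
    d=R.T@np.linalg.solve(K,[u,v,1.]); return c+d*(z-c[2])/d[2]
def proj(f,p):
    T=f["camera_from_world"];q=f["intrinsics"]@(T[:3,:3]@np.asarray(p)+T[:3,3]);return q[:2]/q[2]
E
python3 - <<'E'
import numpy as np,cv2
from h import *
f=dict(np.load("top0.npz"));im=f["img"]
hsv=cv2.cvtColor(im,cv2.COLOR_RGB2HSV)
m=cv2.inRange(hsv,(60,80,25),(95,255,255))
for n,(a,b,c,d) in dict(narrow=(185,145,270,250),wide=(330,115,440,250)).items():
    mm=np.zeros_like(m);mm[b:d,a:c]=m[b:d,a:c]
    cs=cv2.findContours(mm,cv2.RETR_EXTERNAL,cv2.CHAIN_APPROX_NONE)[0]
    pts=np.vstack([c for c in cs if cv2.contourArea(c)>30]);h=cv2.convexHull(pts)
    ap=cv2.approxPolyDP(h,3,True)[:,0];print(n,[(p.tolist(),ray(f,*p,.1)[:2].round(3).tolist()) for p in ap])
c=cv2.resize(im[115:250,180:440],None,fx=3,fy=3,interpolation=cv2.INTER_CUBIC)
cv2.imwrite("pics/z0.png",c[:,:,::-1])
E
```

```text
narrow [([262, 230], [0.443, 0.122]), ([208, 239], [0.416, 0.26]), ([194, 164], [0.613, 0.309]), ([245, 153], [0.647, 0.176])]
wide [([427, 227], [0.461, -0.313]), ([361, 240], [0.423, -0.138]), ([340, 147], [0.672, -0.079]), ([343, 137], [0.7, -0.087]), ([402, 126], [0.737, -0.249])]
```

View pics/z0.png

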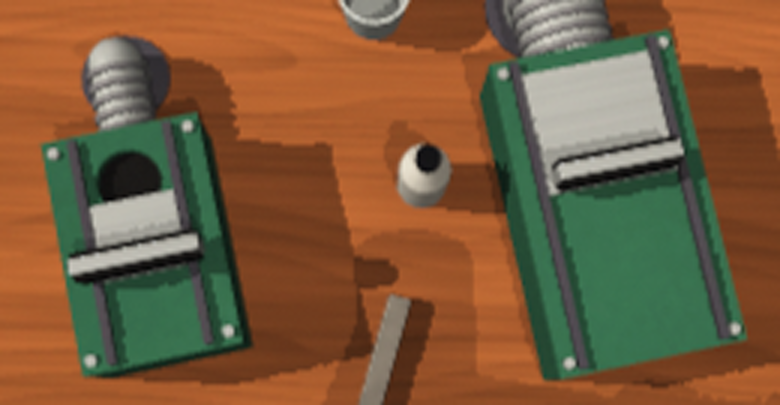

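Run:
```python
import numpy as np,cv2
from h import *
f=dict(np.load("top0.npz"))
Z=lambda u,v,z:ray(f,(u+.5)/3-.5+180,(v+.5)/3-.5+115,z)[:2]
for n,sc,L,W,bar,b0 in (("narrow",[(53,153),(187,125),(228,330),(91,360)],.21,.14,[(69,263),(199,241)],.033),("wide",[(503,74),(663,42),(735,328),(569,363)],.29,.17,[(556,171),(681,149)],.034)):
    P=np.array([Z(*p,.101) for p in sc]);c=P.mean(0)
    ex=(P[0]+P[1]-P[2]-P[3])/2;ey=(P[0]+P[3]-P[1]-P[2])/2
    yaw=np.arctan2(ex[1],ex[0]);y2=np.arctan2(-ey[0],ey[1])
    B=np.array([Z(*p,.148) for p in bar]);bc=B.mean(0);d=B[0]-B[1]
    R=np.array([[np.cos(yaw),-np.sin(yaw)],[np.sin(yaw),np.cos(yaw)]])
    loc=R.T@(bc-c)
    print(n,"c",c.round(4),"yaw",yaw.round(3),y2.round(3),"size",np.linalg.norm(ex).round(3),np.linalg.norm(ey).round(3),"bar",bc.round(4),"len",np.linalg.norm(d).round(3),np.arctan2(-d[0],d[1]).round(3),"loc",loc.round(4),"open",(b0-loc[0]).round(4))
# bystanders approx
for n,u,v,z in (("bottle top",322,168,.13),("tin",304,107,.07),("wheel",390,288,.022)): print(n,ray(f,u,v,z).round(3))
```

```text
narrow c [0.5322 0.2191] yaw 0.241 0.244 size 0.187 0.12 bar [0.5162 0.2138] len 0.109 0.199 loc [-0.0168 -0.0013] open 0.0498
wide c [ 0.5817 -0.2027] yaw 0.232 0.232 size 0.267 0.151 bar [ 0.6071 -0.1935] len 0.11 0.206 loc [0.0269 0.0031] open 0.0071
bottle top [ 0.606 -0.03   0.13 ]
tin [0.793 0.021 0.07 ]
wheel [ 0.294 -0.232  0.022]
```

Both boxes fit the given sizes and have a yaw of about 0.236. The openings measure about 7 mm (wide) and 50 mm (narrow). The tool is already aligned, with tool y = box −x and tool x = box −y. I'll shut the fingers and travel high to a point beyond the wide bar.

>>> {"name": "apply_moves", "arguments": {"rows": [[[-1.2, -3.6, 0, 0, 0, 0], [-1.2, -3.6, 0, 0, 0, 0], [-1.2, -3.6, 0, 0, 0, 0], [-1.2, -3.6, 0, 0, 0, 0], [-1.2, -3.6, 0, 0, 0, 0], [-1.2, -3.6, 0, 0, 0, 0], [-1.2, -3.6, 0, 0, 0, 0], [-1.2, -3.6, 0, 0, 0, 0]]], "grip": 0, "newtons": 10}}

```text
t: 0.9
ee_pos: [0.38, -0.3502, 0.2344]
tool_rot: [0.784, -0.621, -0.0, -0.0]
force: [-0.6, -0.4, 0.4]
width: 0.0325
```

>>> {"name": "apply_moves", "arguments": {"rows": [[[-1.2, -3.6, 0, 0, 0, 0], [-1.2, -3.6, 0, 0, 0, 0], [-1.2, -3.6, 0, 0, 0, 0], [-1.2, -3.6, 0, 0, 0, 0], [-1.2, -3.6, 0, 0, 0, 0], [-1.2, -3.6, 0, 0, 0, 0], [-1.2, -3.6, 0, 0, 0, 0], [-1.2, -3.6, 0, 0, 0, 0]]]}}

```text
t: 1.7
ee_pos: [0.6381, -0.1907, 0.2341]
tool_rot: [0.784, -0.621, -0.0, 0.0]
force: [-0.3, -0.8, -0.8]
width: 0.0004
```

```bash
cat >> h.py <<'E'
BOX=dict(narrow=(np.array([.5322,.2191]),.243,.033),wide=(np.array([.5817,-.2027]),.232,.034))
from scipy.spatial.transform import Rotation as Ro
def rel(s,n):
    c,y,_=BOX[n];e=np.array([np.cos(y),np.sin(y)]);p=s["ee_pos"];d=p[:2]-c
    X=Ro.from_quat(s["tool_rot"]).as_matrix()
    print(n,"box x,y",(d@e).round(4),(d@[-e[1],e[0]]).round(4),"z",p[2].round(4),"toolx ang",np.arctan2(X[1,0],X[0,0]).round(3),"want",round(y-np.pi/2,3),"zax",X[:,2].round(3),"F",s["force"].round(1),"w",round(s["width"],4),"t",s["t"])
E
python3 - <<'E'
from cell import r,grab_frame
from h import *
import cv2
rel(r.sense(),"wide")
f=grab_frame("top");cv2.imwrite("pics/t1.png",f["img"][:,:,::-1])
f=grab_frame("side");cv2.imwrite("pics/s1.png",f["img"][:,:,::-1])
E
```

```text
wide box x,y 0.0577 -0.0013 z 0.2341 toolx ang -1.339 want -1.339 zax [-0.001  0.    -1.   ] F [-0.3 -0.8 -0.8] w 0.0004 t 1.7
```

View pics/s1.png

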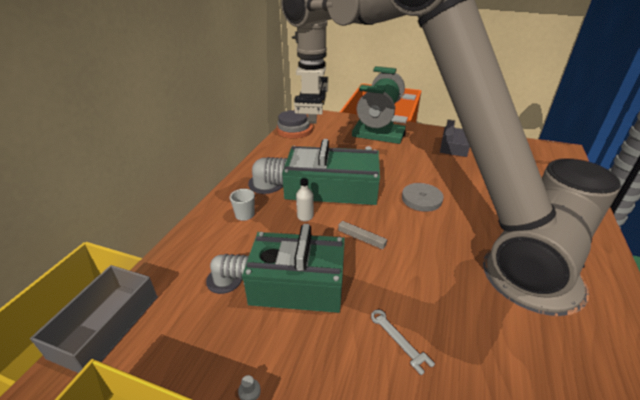

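The side view shows the shut gripper hanging over the wide box, with the fingertips near (308,110). I'll go 1.4 cm further beyond the bar and descend to z ≈ 0.131.

>>> {"name": "apply_moves", "arguments": {"rows": [[[0, -1.4, 0, 0, 0, 0], [0, 0, 3, 0, 0, 0], [0, 0, 3, 0, 0, 0], [0, 0, 2, 0, 0, 0], [0, 0, 1.5, 0, 0, 0], [0, 0, 0.8, 0, 0, 0], [0, 0, 0, 0, 0, 0]]]}}

```text
t: 2.5
ee_pos: [0.6498, -0.1887, 0.1304]
tool_rot: [0.784, -0.621, -0.001, 0.0]
force: [0.3, -0.9, -1.0]
width: 0.0006
```

Run:
```python
from cell import r,grab_frame
from h import *
import cv2
rel(r.sense(),"wide")
o=[]
for n,(x,y) in dict(top=(290,50),side=(220,40)).items():
    f=grab_frame(n);o.append(cv2.resize(f["img"][y:y+200,x:x+190],None,fx=2,fy=2))
cv2.imwrite("pics/c2.png",np.hstack(o)[:,:,::-1])
```

```text
wide box x,y 0.0695 -0.002 z 0.1304 toolx ang -1.339 want -1.339 zax [-0.003  0.001 -1.   ] F [ 0.3 -0.9 -1. ] w 0.0006 t 2.5
```

View pics/c2.png

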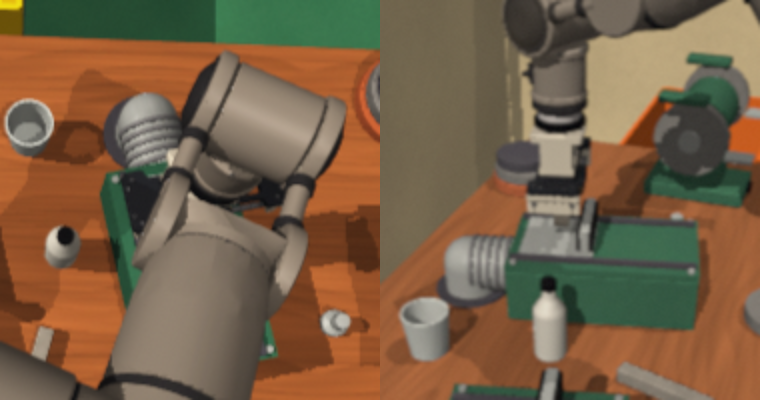

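The fingertips are down on the far side of the bar, clear of it, and no force shows. Now I'll push the bar towards the robot.

>>> {"name": "apply_moves", "arguments": {"rows": [[[0, 1, 0, 0, 0, 0], [0, 1.5, 0, 0, 0, 0], [0, 1.5, 0, 0, 0, 0], [0, 1.5, 0, 0, 0, 0], [0, 1.5, 0, 0, 0, 0], [0, 1.5, 0, 0, 0, 0], [0, 1.5, 0, 0, 0, 0], [0, 1, 0, 0, 0, 0]]]}}

```text
t: 3.4
ee_pos: [0.544, -0.2141, 0.133]
tool_rot: [0.784, -0.621, 0.001, -0.001]
force: [3.9, 1.7, -0.6]
width: 0.0006
```

>>> {"name": "apply_moves", "arguments": {"rows": [[[0, 0.4, 0, 0, 0, 0], [0, 0.4, 0, 0, 0, 0], [0, 0.3, 0, 0, 0, 0], [0, 0.3, 0, 0, 0, 0], [0, 0, 0, 0, 0, 0]]]}}

```text
t: 3.9
ee_pos: [0.5322, -0.217, 0.1323]
tool_rot: [0.784, -0.621, 0.002, -0.001]
force: [8.1, 2.0, 1.3]
width: 0.0005
```

Run:
```python
from cell import r
from h import *
rel(r.sense(),"wide")
```

```text
wide box x,y -0.0515 -0.0025 z 0.1323 toolx ang -1.339 want -1.339 zax [ 0.005 -0.001 -1.   ] F [8.1 2.  1.3] w 0.0005 t 3.9
```

>>> {"name": "apply_moves", "arguments": {"rows": [[[0, 0.3, 0, 0, 0, 0], [0, 0.3, 0, 0, 0, 0], [0, 0, 0, 0, 0, 0], [0, 0, 0, 0, 0, 0], [0, 0, 0, 0, 0, 0]]]}}

```text
t: 4.4
ee_pos: [0.532, -0.2171, 0.1326]
tool_rot: [0.784, -0.621, 0.007, -0.005]
force: [31.4, 9.8, -9.4]
width: 0.0005
```

Run:
```python
from cell import r
from h import *
rel(r.sense(),"wide")
```

```text
wide box x,y -0.0517 -0.0026 z 0.1326 toolx ang -1.339 want -1.339 zax [ 0.017 -0.    -1.   ] F [31.4  9.8 -9.4] w 0.0005 t 4.4
```

The force rose to 33 N with no motion, so the shutter is on its stop. I'll back off, lift and check.

>>> {"name": "apply_moves", "arguments": {"rows": [[[0, -0.6, 0, 0, 0, 0], [0, -1.2, 0, 0, 0, 0], [0, 0, -2, 0, 0, 0], [0, 0, -3, 0, 0, 0], [0, 0, -3, 0, 0, 0], [0, 0, -2.5, 0, 0, 0], [0, 0, 0, 0, 0, 0]]]}}

```text
t: 5.1
ee_pos: [0.543, -0.2152, 0.2402]
tool_rot: [0.784, -0.621, 0.003, -0.0]
force: [-0.6, -0.6, -0.1]
width: 0.0006
```

Run:
```python
from cell import r,grab_frame
from h import *
import cv2
s=r.sense();rel(s,"narrow");print(s["joint_pos"].round(2))
o=[]
for n,(x,y) in dict(top=(290,80),side=(220,90)).items():
    f=grab_frame(n);np.savez(n+"3.npz",**f);o.append(cv2.resize(f["img"][y:y+200,x:x+190],None,fx=2,fy=2))
cv2.imwrite("pics/c3.png",np.hstack(o)[:,:,::-1])
```

```text
narrow box x,y -0.094 -0.4241 z 0.2402 toolx ang -1.339 want -1.328 zax [ 0.005 -0.003 -1.   ] F [-0.6 -0.6 -0.1] w 0.0006 t 5.1
[-0.51  0.44  1.35 -0.    1.34  0.83]
```

View pics/c3.png

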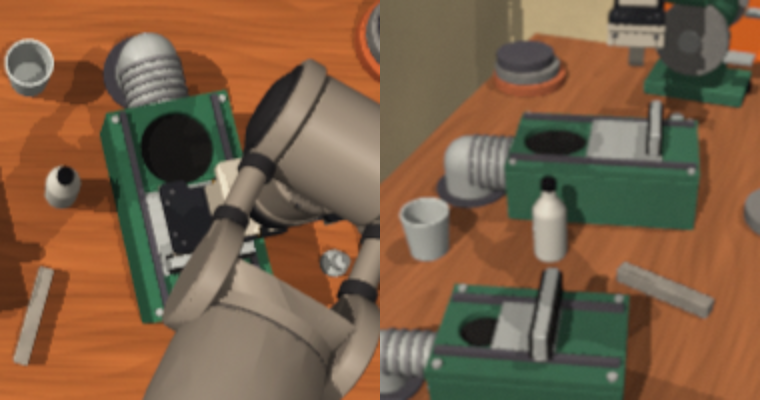

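The wide intake (top crop 175,147) is fully uncovered. Now across to the near side of the narrow bar, staying high.

>>> {"name": "apply_moves", "arguments": {"rows": [[[-3.5, -0.2, 0, 0, 0, -0.6], [-3.5, -0.2, 0, 0, 0, 0], [-3.5, -0.2, 0, 0, 0, 0], [-3.5, -0.2, 0, 0, 0, 0], [-3.5, -0.2, 0, 0, 0, 0], [-3.5, -0.2, 0, 0, 0, 0]]]}}

```text
t: 5.8
ee_pos: [0.502, -0.0062, 0.235]
tool_rot: [0.787, -0.617, -0.002, 0.001]
force: [0.6, 0.3, 0.1]
width: 0.0007
```

>>> {"name": "apply_moves", "arguments": {"rows": [[[-3.5, -0.2, 0, 0, 0, 0], [-3.5, -0.2, 0, 0, 0, 0], [-3.5, -0.2, 0, 0, 0, 0], [-3.5, -0.2, 0, 0, 0, 0], [-3.5, -0.2, 0, 0, 0, 0], [-3.5, -0.2, 0, 0, 0, 0], [0, 0, 0, 0, 0, 0]]]}}

```text
t: 6.5
ee_pos: [0.4628, 0.2022, 0.235]
tool_rot: [0.789, -0.615, -0.001, 0.001]
force: [-0.3, -0.6, -0.5]
width: 0.0004
```

Run:
```python
from cell import r,grab_frame
from h import *
import cv2
s=r.sense();rel(s,"narrow")
f=grab_frame("top");np.savez("top4.npz",**f)
cv2.imwrite("pics/t4.png",cv2.resize(f["img"][80:280,180:440],None,fx=3,fy=3,interpolation=cv2.INTER_CUBIC)[:,:,::-1])
```

```text
narrow box x,y -0.0714 0.0003 z 0.235 toolx ang -1.325 want -1.328 zax [-0.004 -0.    -1.   ] F [-0.3 -0.6 -0.5] w 0.0004 t 6.5
```

View pics/t4.png

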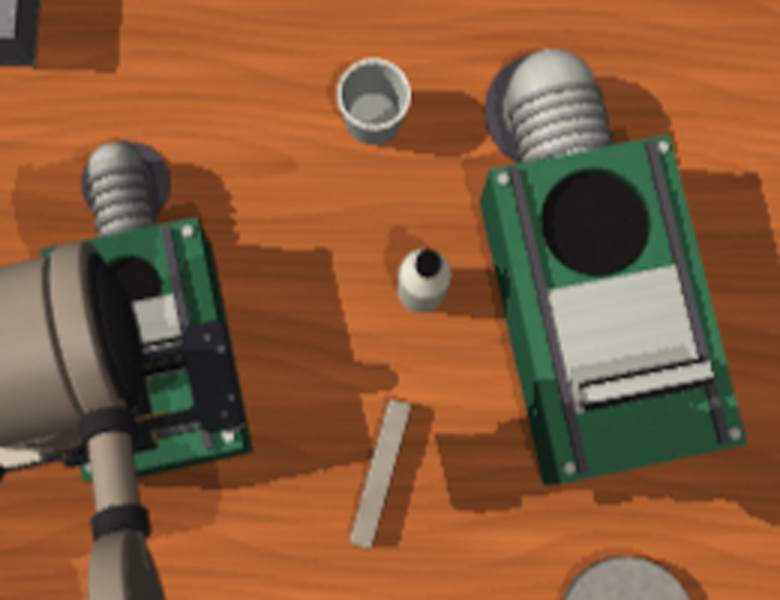

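The top view shows the wide intake clear, with the wide bar from (583,393) to (711,369) in the zoom. The bystanders haven't moved. I'll measure the opening and descend.

Run:
```python
from h import *
f=dict(np.load("top4.npz"))
B=np.mean([ray(f,(u+.5)/3-.5+180,(v+.5)/3-.5+80,.148)[:2] for u,v in((583,393),(711,369))],0)
c,y,b0=BOX["wide"];print("wide open",b0-(B-c)@[np.cos(y),np.sin(y)])
```

```text
wide open 0.10934984834924052
```

>>> {"name": "apply_moves", "arguments": {"rows": [[[0, 0, 3, 0, 0, 0], [0, 0, 3, 0, 0, 0], [0, 0, 2, 0, 0, 0], [0, 0, 1.5, 0, 0, 0], [0, 0, 0.8, 0, 0, 0], [0, 0, 0, 0, 0, 0]]]}}

```text
t: 7.15
ee_pos: [0.464, 0.1982, 0.1323]
tool_rot: [0.787, -0.617, -0.001, 0.001]
force: [0.5, -0.0, -0.6]
width: 0.0005
```

Run:
```python
from cell import r,grab_frame
from h import *
import cv2
s=r.sense();rel(s,"narrow")
f=grab_frame("side")
cv2.imwrite("pics/s5.png",cv2.resize(f["img"][120:330,180:400],None,fx=2.5,fy=2.5)[:,:,::-1])
```

```text
narrow box x,y -0.0713 -0.0039 z 0.1323 toolx ang -1.33 want -1.328 zax [-0.003 -0.001 -1.   ] F [ 0.5 -0.  -0.6] w 0.0005 t 7.15
```

View pics/s5.png

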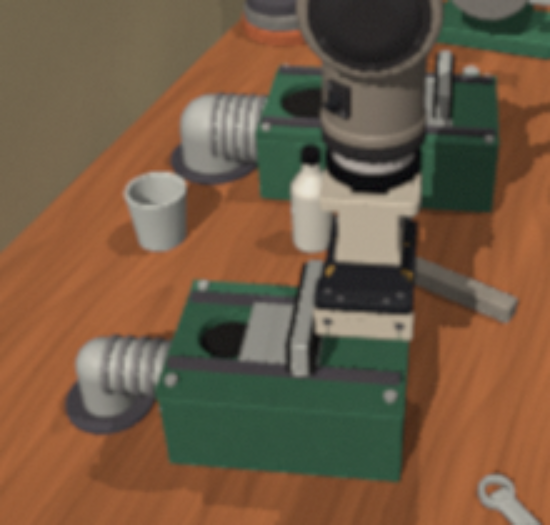

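The wide shutter measures 109 mm open, and the fingers stand on the near side of the narrow bar. Now I'll push it shut.

>>> {"name": "apply_moves", "arguments": {"rows": [[[0, -1, 0, 0, 0, 0], [0, -1, 0, 0, 0, 0], [0, -1, 0, 0, 0, 0], [0, -1, 0, 0, 0, 0], [0, -1, 0, 0, 0, 0], [0, -1, 0, 0, 0, 0], [0, -1, 0, 0, 0, 0], [0, -0.5, 0, 0, 0, 0]]]}}

```text
t: 8.0
ee_pos: [0.5385, 0.2175, 0.1335]
tool_rot: [0.787, -0.617, 0.0, -0.0]
force: [-2.6, -1.3, 0.9]
width: 0.0006
```

>>> {"name": "apply_moves", "arguments": {"rows": [[[0, -0.3, 0, 0, 0, 0], [0, -0.3, 0, 0, 0, 0], [0, -0.3, 0, 0, 0, 0], [0, -0.2, 0, 0, 0, 0], [0, 0, 0, 0, 0, 0]]]}}

```text
t: 8.5
ee_pos: [0.5434, 0.2187, 0.1336]
tool_rot: [0.788, -0.616, -0.003, 0.005]
force: [-19.0, -6.1, 11.9]
width: 0.0005
```

Run:
```python
from cell import r
from h import *
rel(r.sense(),"narrow")
```

```text
narrow box x,y 0.0108 -0.0031 z 0.1336 toolx ang -1.328 want -1.328 zax [-0.011 -0.003 -1.   ] F [-19.   -6.1  11.9] w 0.0005 t 8.5
```

20 N with no further motion, at the expected position. I'll hold briefly, back off and lift, then move aside for a clear view.

>>> {"name": "apply_moves", "arguments": {"rows": [[[0, -0.2, 0, 0, 0, 0], [0, 0, 0, 0, 0, 0], [0, 0, 0, 0, 0, 0], [0, 0.8, 0, 0, 0, 0], [0, 1.2, 0, 0, 0, 0], [0, 0, -2, 0, 0, 0], [0, 0, -4, 0, 0, 0], [0, 0, -4, 0, 0, 0]]]}}

```text
t: 9.3
ee_pos: [0.5307, 0.2156, 0.2345]
tool_rot: [0.787, -0.616, 0.0, -0.0]
force: [0.6, 1.7, -0.2]
width: 0.0006
```

>>> {"name": "apply_moves", "arguments": {"rows": [[[2.5, 0, -1, 0, 0, 0], [3.5, 0, 0, 0, 0, 0], [3.5, 0, 0, 0, 0, 0], [3.5, 0, 0, 0, 0, 0], [3.5, 0, 0, 0, 0, 0], [2.5, 0, 0, 0, 0, 0], [0, 0, 0, 0, 0, 0]]]}}

```text
t: 10.0
ee_pos: [0.5774, 0.028, 0.2436]
tool_rot: [0.786, -0.618, 0.001, -0.0]
force: [-0.3, 0.2, -0.1]
width: 0.0009
```

Run:
```python
from cell import r,grab_frame
from h import *
import cv2
s=r.sense();rel(s,"narrow")
f=grab_frame("top");np.savez("top6.npz",**f)
cv2.imwrite("pics/t6.png",cv2.resize(f["img"][80:280,180:440],None,fx=3,fy=3,interpolation=cv2.INTER_CUBIC)[:,:,::-1])
f=grab_frame("side");cv2.imwrite("pics/s6.png",f["img"][:,:,::-1])
```

```text
narrow box x,y -0.0021 -0.1963 z 0.2436 toolx ang -1.332 want -1.328 zax [ 0.002 -0.001 -1.   ] F [-0.3  0.2 -0.1] w 0.0009 t 10.0
```

View pics/t6.png

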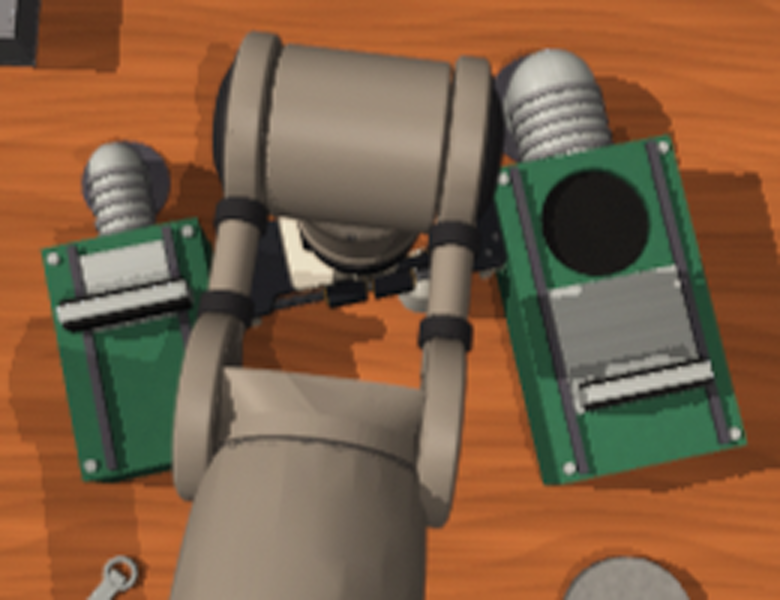

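View pics/s6.png

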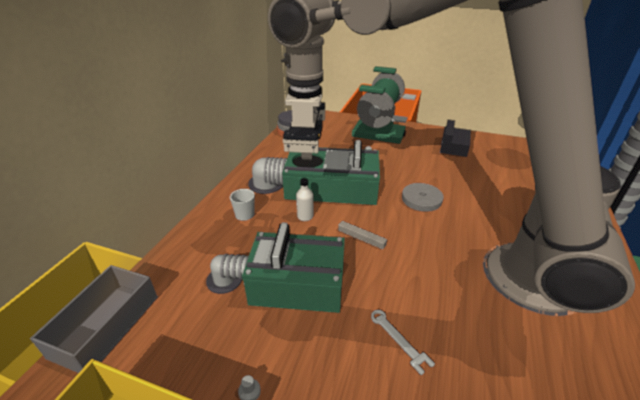

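The narrow intake is covered, with its bar from (58,313) to (188,289) in the zoom. The wide bar is still at (583,393) to (711,369). The bystanders look in place and the gripper is free at z = 0.24. I'll measure once more, then hand in.

Run:
```python
from h import *
from cell import r
f=dict(np.load("top6.npz"))
for n,pp in dict(wide=((583,393),(711,369)),narrow=((58,311),(188,289))).items():
    B=np.mean([ray(f,(u+.5)/3-.5+180,(v+.5)/3-.5+80,.148)[:2] for u,v in pp],0)
    c,y,b0=BOX[n];print(n,"open",b0-(B-c)@[np.cos(y),np.sin(y)])
```

```text
wide open 0.10934984834924052
narrow open 0.00040705226155912655
```

```bash
python3 -c "
from cell import r
print(r.sense()['t'],r.close_job())"
```

```text
the job is handed in; nothing more can be done
10.1 None
```

I pushed the wide box's shutter fully open first, then pushed the narrow box's shutter fully shut. I used closed fingertips on one face of each bar and handed the job in at about 10 s of the 48 s allowed.

- **Shutters:** the last top view measured the wide shutter 109 mm open (stop at 110 mm) and the narrow one 0.4 mm open. Both were pushed until the force rose with no further motion, to about 33 N on the wide bar and at least 20 N on the narrow one.
- **Order:** the narrow shutter started about 50 mm open and was not touched until the wide one measured 109 mm.
- **Everything else:** by eye, the other objects looked in place in the last pictures. I did not measure their positions, and some were hidden behind the arm in the final top view.
- **Robot:** the gripper was clear of everything at z = 0.24 m with no force showing.

No check failed or disagreed. `close_job` reported no verdict.

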